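Lock the manifold's push-push valves shut by feel and slide the lockout bar home

ROBOT

A 6-joint arm with a two-finger parallel gripper is mounted at the origin on a cart in front of the work surface, level with it; the furniture and walls round the work are solid. World frame = base frame: x ahead of the robot, y to its left, z up, the work surface at z = 0. Lengths are in m, angles in rad, forces in N, time in s.
With the tool pointing down it reaches from about 0.375 to 0.825 m from the base axis. Payload 5.5 kg.
Tool frame: the origin (TCP) lies at the very end of the fingers, on their centre line; the grasp point (between the pads) lies 19 mm behind it; z points along the fingers, y is the line along which they close (so a half turn about z gives the same grasp; the last joint's range is limited). The gripper opens to 85 mm and grips with 20 to 120 N. Pads are 22 mm wide; open, the fingers measure 114 mm over their backs; the gripper's body (76 mm by 85 mm) begins 54 mm behind the grasp point. The pads swing forward as they close: fully open they stand 13 mm farther back than shut.
Start: joints at [-1.265, 0.314, -0.047, 1.21, 0, 1.571], TCP at [0.181, -0.572, 0.231] pointing down, gripper open.
Joint ranges: [-2.67, 2.67], [-0.69, 1.73], [-1.03, 1.25], [-2.08, 2.16], [-1.42, 1.45], [-3.14, 3.14]. Speed limits (rad/s): [2.39, 2.39, 3.01, 3.14, 3.14, 3.14].

INTERFACE

Orientations are given as a unit quaternion [x, y, z, w].
In Python, from workcell import env gives the robot as it stands.
- The arm moves only by the tool send_rows, never from a script. Its argument "series" is text: rows parted by semicolons, each of 4 numbers parted by spaces: the shift along the tool's x, y, z normalised to -1 to 1, where 1 is 0.12 m, then the turn about the tool's z normalised to -1 to 1, where 1 is 180 degrees. A call has 1 to 12 rows; each row is the pose to reach, as a shift and turn from the pose commanded when the call began, along the tool's axes at that moment, turning the shorter way round; what a row does not reach only later rows make up. A row lasts 1/12 s, in which the tool goes at most 41.7 mm and 7.16 degrees, less where a joint would pass 70% of its speed; a pose out of reach is approached as far as the arm can. A call with a number of a shift or a turn outside -1 to 1 is refused whole. A call with a gripper value outside its range is refused whole. "hand" is the opening, from 0 (shut) to 1 (fully open), set as the call begins (left out, the last holds). The fingers move at their own pace and stop on an object; "newtons" is the grip in N (left out, the last holds). Time passes only in rows, so rows that repeat a pose let the fingers close. It gives the time, the measured TCP pose, the force, the opening and the grip force at its end, in the units of the state.
- env.get_state(): the state, without advancing time (a new reading comes with each control period).
- env.get_image(name): name is "side" or "top"; returns a dict with "image" (400x640x3 uint8, red, green, blue), "mtx" (3x3 intrinsics, pixels), "rvec" (rotation vector, rad) and "tvec" (3), from world to camera coordinates, as OpenCV has them. Camera axes: x right, y down, z forward; pixel columns grow to the right and rows downward; lengths in m; the calibration is good to about 2 mm. A picture is of the moment at which its call begins. There is no depth.
- env.finish_job(): hands the job in; it is judged then, once.
Trained networks look in a picture, given as the dict that the camera call returned (one of the last four; its "shot" number tells which), for a name from the list of things; names that differ only in an ending like _2 or _b are one class to them, and where a whole thing is asked for, a point or a joint stands for the part that bears it (a point fixed in the world has none). Each returns a list of dicts, best first, with "score" (0 to 1); they miss things now and then, are a little off and sometimes report something else, mostly with a low value. They report only what shows in the picture. A call takes as long as a camera call.
- env.search_frame(picture, target): "box" ([centre column, centre row, width, height] in pixels, round what is visible of it).
- env.place_of(picture, target): "pixel" ([column, row] in pixels: a listed point, or the origin of a listed thing).
The state is a dict: "time_s": time; "joint_pos": joint angles; "joint_vel": joint speeds; "joint_efforts": joint torques, N m; "tcp_pos": TCP position; "orientation": TCP orientation; "wrist_force": force on the tool from outside, world axes, zero at the start; "torque": the same for the moment, N m; "opening": opening from 0.0 (shut) to 1.0 (fully open); "finger_force": force on a finger pad.
Only numpy, scipy, OpenCV 4.12 (cv2) and the standard library are available. Lean on these libraries where they do the work, as an engineer would, in place of code of your own. Each camera call takes 0.05 s, during which the arm holds its last target. There are 200 camera calls.

TASK

Make the gas manifold safe: all three push-lock valves must be shut (locked in), and then the lockout bar slid fully home. The caps look the same either way, so feel each one with a light touch: a cap that meets firm resistance almost at once is still out and needs one full push until it clicks, while one that gives freely is already in and must not be clicked out again. Never force the caps or the bar (stay below 30 N), and leave the glassware and other things around it where they stand.

Things in the scene. Friction and masses are not known exactly. Their poses are not given: they have to be found in the camera images.
- manifold: Gas manifold bolted to the bench, cannot shift: aluminium block 90 mm (its x) by 190 mm (its y) by 60 mm tall; three grey round caps in a row along y and, behind them (+x), the lockout bar. Origin: centre of its underside; x points away from the robot, y to the left, within 0.25 rad of yaw. Hose nipples stick out 17 mm from the front (-x) face, a port 9 mm from the +y end.
- manifold_top (a point): Centre of the block's top face, 60 mm above the bench, same axes. Caps at x = -16 mm and y = +56, 0, -56 mm, lockout tab at x = +27 mm in this frame. The valve inserts under the caps are called valve_a, valve_b and valve_c, in no fixed order.
- cap_left_top (a point): Where the centre of the left (+y) cap's top stands when left alone, 26.5 mm above the block's top (a fixed point: it does not follow a press). Grey plastic cylinder 31 mm across, pressed straight down. The caps are alike: each floats on a weak spring (about 1 N) over a hidden push-lock valve plunger, so it stands at the same height whether the plunger is out or locked in.
- cap_middle_top (a point): Same point of the middle cap, an equal. How a cap feels: plunger OUT (valve open): firm after about 3 mm, 4 to 6 N at once, rising to about 10 N at 15 mm. Plunger LOCKED IN (valve shut): gives freely (below 2 N) for about 11 mm, only then firm. Which valves start out and which locked in varies.
- cap_right_top (a point): Same point of the right (-y) cap, an equal. The catch: pressing a cap past about 15.5 mm of travel, into its rubber bottom stop (stiffer from 15 mm on, 12 to 15 N at 17 mm makes sure, hard at 19 mm), and letting go switches the plunger, out to locked in or locked in to out. A press let go before 13 mm of travel switches nothing.
- lock_bar (a joint): Slide of the lockout bar along the manifold's +y, m: 0 = open (-y end), 0.024 = fully home at its stop (+y end). Starts between 0 and 0.003. Needs only about 1.5 N and stays where it is left. It passes only when all three plungers are locked in; if any is out it comes up solid at 0.005, whichever one that is.
- tab_center (a point): Centre of the lockout bar's upright tab, black, 14 mm (manifold x) by 18 mm (y) by 24 mm tall, its top 28 mm above the block's top. Push it along +y by its -y face, or take it between the fingers. On its -y side the block's top is clear for 31 mm at the start, then comes a track end 7 mm high.
- vial_a: Bystander: small glass screw-cap vial, 22 mm across, 50 mm tall, near the manifold's -y end. Origin at its underside.
- vial_b: Bystander: a second such vial beside it. Origin at its underside.
- tape_roll: Bystander: roll of marking tape lying flat, 72 mm across, 19 mm tall, near the manifold's +y end. Origin at its underside.
- petri_dish: Bystander: petri dish, 56 mm across, 12 mm tall. Origin at its underside.
- timer: Bystander: wedge-shaped lab timer, 41x66x56 mm. Origin at its underside.
- marker_pen: Bystander: marker pen lying flat, 135 mm long. Origin at its underside.
- wash_bottle: Bystander: standing squeeze bottle with bent spout, 67x98 mm, 184 mm tall, off to the left. Origin at its underside.

How it is judged:
At the end, for the whole second after the job is handed in: The lockout bar is home (slid at least 20 mm of its 24 mm) and at rest, which it can be only with all three valves locked in (value of joint lock_bar above 0.02 m and velocity of joint lock_bar below 0.005 m/s); the robot touches nothing.
It fails at once if a cap is pressed with more than 30 N (contact force between any of the fingers, the arm and valve_a above 30 N or contact force between any of the fingers, the arm and valve_b above 30 N or contact force between any of the fingers, the arm and valve_c above 30 N).
It fails at once if the lockout bar is forced with more than 30 N against a valve that is out (contact force between lock_bar and valve_a above 30 N or contact force between lock_bar and valve_b above 30 N or contact force between lock_bar and valve_c above 30 N).
It fails at once if a bystander is moved by more than 25 mm (distance of any of vial_a, vial_b, tape_roll, petri_dish, timer, marker_pen, wash_bottle from where it was at the start of the episode above 0.025 m).
It also fails if it takes over 54 s, if anything falls off the work surface, if the arm or the gripper's body presses on something with over 40 N, if the wrist force passes 120 N, or if a joint passes its speed limit or range.

## Working session

There is one attempt and no reset: what is moved stays moved. The work goes in short steps, Python scripts to look and compute and a tool call to move; the robot and the scene stay as the last step left them, time stands still between calls to the robot, and variables do not carry over. Pictures are saved under pics/ and viewed, at most 10 in all, crops included, and the job is handed in when it is done.

Besides the shell and the picture viewer there is one more tool, called after "Emit:" by a JSON object that holds its "method" and its "body", one argument or row to a line. send_rows: Moves the arm, as the interface text tells. Its arguments: {"type":"object","properties":{"series":{"type":"string"},"hand":{"type":"number"},"newtons":{"type":"number"}},"required":["series"]}

```bash
mkdir -p pics; cat > h.py <<'E'
import numpy as np, cv2
from scipy.spatial.transform import Rotation as R
from workcell import env
def ray(p,px):
    u=cv2.undistortPoints(np.array([[px]],float),p["mtx"],None)[0,0]
    M=cv2.Rodrigues(np.array(p["rvec"],float))[0]
    t=np.array(p["tvec"],float).reshape(3)
    return -M.T@t, M.T@np.array([u[0],u[1],1.])
def atz(p,px,z):
    c,d=ray(p,px); return c+d*(z-c[2])/d[2]
def proj(p,X):
    return cv2.projectPoints(np.array(X,float).reshape(-1,3),np.array(p["rvec"],float),np.array(p["tvec"],float),np.array(p["mtx"],float),None)[0].reshape(-1,2)
E
python3 - <<'E'
from h import *
np.set_printoptions(precision=4,suppress=True)
s=env.get_state(); print(s)
Z=dict(manifold_top=.06,cap_left_top=.0865,cap_middle_top=.0865,cap_right_top=.0865,tab_center=.076,manifold=0,vial_a=0,tape_roll=0,petri_dish=0,timer=0,marker_pen=0,wash_bottle=0)
for n in("top","side"):
    p=env.get_image(n); p["mtx"]=np.array(p["mtx"],float); cv2.imwrite(f"pics/{n}0.png",p["image"][:,:,::-1])
    print(n,ray(p,(320,200))[0])
    for k,z in Z.items():
        for r in env.place_of(p,k)[:2]: print(k,np.array(r["pixel"]),round(r["score"],2),atz(p,r["pixel"],z))
E
```

```text
{'time_s': 0.0, 'joint_pos': array([-1.265 ,  0.3142, -0.048 ,  1.2102, -0.    ,  1.5708]), 'joint_vel': array([-0.0006,  0.0003,  0.0013,  0.0011, -0.0005,  0.001 ]), 'joint_efforts': array([ -0.0014, -53.9586,  33.975 ,   0.0193,  -0.    ,   0.    ]), 'tcp_pos': array([ 0.1805, -0.5716,  0.2304]), 'orientation': array([ 0.9883,  0.1523, -0.0001, -0.0008]), 'wrist_force': array([ 0.9818,  0.0973, -0.3278]), 'torque': array([-0.0143,  0.0599,  0.0037]), 'finger_force': 0.0, 'opening': 0.9981804735585941}
top [0.3594 0.0694 1.3198]
manifold_top [316.2 209.5] 0.97 [0.526  0.0798 0.06  ]
cap_left_top [297.9 212.6] 0.83 [0.5125 0.1383 0.0865]
cap_middle_top [317.4 211. ] 0.87 [0.5176 0.0757 0.0865]
cap_middle_top [348.2 183. ] 0.3 [ 0.6091 -0.0244  0.0865]
cap_right_top [333.8 215.3] 0.62 [0.5036 0.0232 0.0865]
tab_center [324.4 200. ] 0.42 [0.555 0.053 0.076]
manifold [321.5 214.2] 0.87 [0.5176 0.0621 0.    ]
manifold [298.4 211.5] 0.21 [0.527  0.1415 0.    ]
vial_a [346.9 182.8] 0.58 [ 0.6273 -0.0264  0.    ]
vial_a [363.3 208.8] 0.5 [ 0.5361 -0.0816  0.    ]
tape_roll [264.1 205.4] 0.
[... 159 characters left out ...]
[ 0.5006 -0.2963  0.    ]
timer [317.  212.8] 0.43 [0.5225 0.0775 0.    ]
marker_pen [444.6 210.5] 0.68 [ 0.5298 -0.3602  0.    ]
marker_pen [299.7 212. ] 0.19 [0.5253 0.137  0.    ]
wash_bottle [207.8 231.7] 0.61 [0.458  0.4506 0.    ]
side [ 0.0241 -0.9383  0.6412]
cap_right_top [306.9 205.8] 0.79 [0.505  0.0161 0.0865]
tab_center [395.1 310. ] 0.65 [ 0.4701 -0.4349  0.076 ]
manifold [304.2 222.4] 0.54 [0.5242 0.0718 0.    ]
vial_a [332.6 247.5] 0.67 [ 0.532  -0.0864  0.    ]
timer [373.3 295.8] 0.59 [ 0.5148 -0.3053  0.    ]
marker_pen [395.9 310.7] 0.77 [ 0.5303 -0.3698  0.    ]
wash_bottle [245.1 179.8] 0.78 [0.4708 0.4493 0.    ]
wash_bottle [349.4 228.6] 0.73 [ 0.6264 -0.0205  0.    ]
```

```bash
python3 - <<'E'
import cv2,numpy as np
a=cv2.imread("pics/top0.png");b=cv2.imread("pics/side0.png")
a=cv2.resize(a[160:260,240:400],None,fx=5,fy=5,interpolation=cv2.INTER_CUBIC)[:,:800]
cv2.imwrite("pics/topc.png",a)
b=cv2.resize(b[150:270,240:400],None,fx=5,fy=5,interpolation=cv2.INTER_CUBIC)
cv2.imwrite("pics/sidec.png",b)
E
```

```text
(no output)
```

View pics/topc.png

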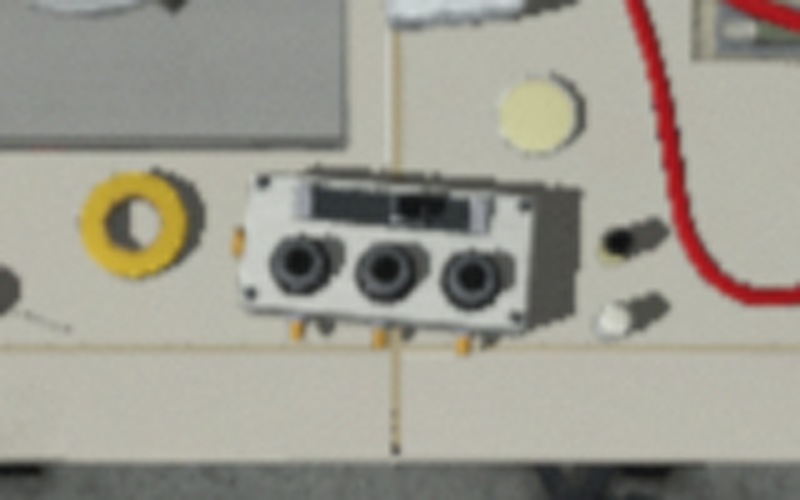

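View pics/sidec.png

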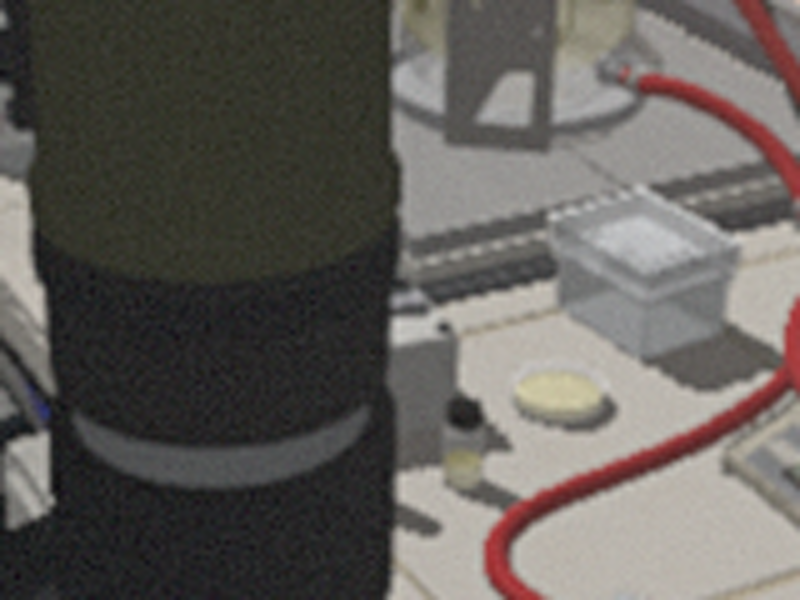

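The top view shows the block with caps near (300,213), (317,214) and (335,216), the tab near (324,201), the vials near (363,208) and (363,224), and the dish at (348,183). In the side view the arm hides the manifold. Next I'll fit the block pose.

```bash
cat >> h.py <<'E'
def man(q,X):
    X=np.array(X,float).reshape(-1,3); c,s=np.cos(q[2]),np.sin(q[2])
    return X@np.array([[c,s,0],[-s,c,0],[0,0,1]])+[q[0],q[1],0]
def go(X,ang=None):
    """normalised shift (tool axes) to world X and turn about tool z so tool x has world angle ang"""
    s=env.get_state(); M=R.from_quat(s["orientation"]).as_matrix()
    a=np.arctan2(M[1,0],M[0,0]); d=M.T@(np.array(X)-s["tcp_pos"])/.12
    t=0 if ang is None else -((ang-a+np.pi)%(2*np.pi)-np.pi)/np.pi
    return np.round(np.r_[d,t],3)
E
python3 - <<'E'
from h import *
from scipy.optimize import least_squares
np.set_printoptions(precision=4,suppress=True)
p=env.get_image("top")
px=np.array([[250,176],[534,200],[524,330],[242,308],[299,263],[386,269],[472,277],[298,330],[380,337],[463,345]],float)/5+[240,160]-.4
X=[[.045,.095,.06],[.045,-.095,.06],[-.045,-.095,.06],[-.045,.095,.06],[-.016,.056,.0865],[-.016,0,.0865],[-.016,-.056,.0865]]
px=px[:7]
f=lambda q:(proj(p,man(q,X))-px).ravel()
r=least_squares(f,[.526,.08,-.08],loss="soft_l1"); q=r.x; print(q,f(q).reshape(-1,2)*1)
im=cv2.resize(p["image"][160:260,240:400,::-1],None,fx=5,fy=5,interpolation=cv2.INTER_CUBIC)
for x in proj(p,man(q,X+[[.027,-.04,.088]])): cv2.circle(im,tuple(int(v) for v in (x-[240,160]+.4)*5),3,(0,0,255),1)
for k in [(-.016,y,.0865) for y in(.056,0,-.056)]:
    th=np.linspace(0,6.28,24); c=proj(p,man(q,[[k[0]+.0155*np.cos(t),k[1]+.0155*np.sin(t),k[2]] for t in th]))
    cv2.polylines(im,[((c-[240,160]+.4)*5).astype(int)],True,(0,255,0))
cv2.imwrite("pics/fit.png",im)
for z in(.0865,): print(man(q,[[-.016,.056,z],[-.016,0,z],[-.016,-.056,z]]))
print(go([.4,-.35,.23],q[2]+np.pi/2))
E
```

```text
[ 0.5245  0.0769 -0.0799] [[-0.0787 -0.5564]
 [ 0.5067 -0.9154]
 [ 0.6487  0.2584]
 [-0.9624  0.0909]
 [-0.1334  0.2392]
 [-0.151   0.3993]
 [ 0.0612  0.1619]]
[[0.513  0.134  0.0865]
 [0.5085 0.0781 0.0865]
 [0.5041 0.0223 0.0865]]
[ 2.301 -1.215  0.011 -0.377]
```

View pics/fit.png

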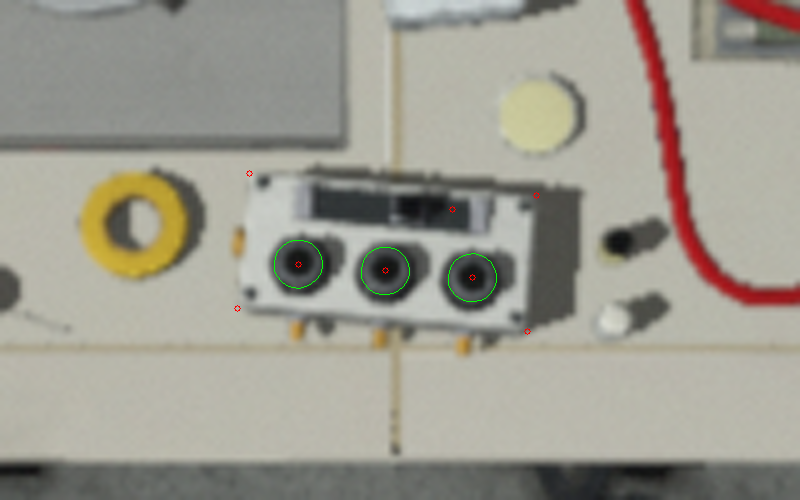

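Emit:
{"method": "send_rows", "body": {
  "series": "0.3 -0.2 0 0; 0.6 -0.5 0 0; 0.9 -0.75 0 0; 1 -1 0 0; 1 -1 0 0; 1 -1 0 0",
  "hand": 0,
  "newtons": 20
}}

```text
time_s: 1.85
tcp_pos: [0.2595, -0.4194, 0.2316]
orientation: [0.988, 0.154, 0.0, -0.0]
wrist_force: [0.2, -0.7, 0.1]
opening: 0.145
finger_force: 0.0
```

Emit:
{"method": "send_rows", "body": {
  "series": "0.3 -0.3 0 0; 0.6 -0.6 0 0; 0.9 -0.9 0 0; 1 -1 0 0; 1 -1 0 0"
}}

```text
time_s: 2.27
tcp_pos: [0.3396, -0.2674, 0.2316]
orientation: [0.988, 0.155, 0.001, -0.001]
wrist_force: [-0.1, -0.7, -0.0]
opening: -0.002
finger_force: 0.0
```

Emit:
{"method": "send_rows", "body": {
  "series": "0.3 -0.3 0 0; 0.6 -0.6 0 0; 0.9 -0.9 0 0; 1 -1 0 0; 1 -1 0 0"
}}

```text
time_s: 2.68
tcp_pos: [0.419, -0.1166, 0.2317]
orientation: [0.988, 0.155, 0.001, -0.001]
wrist_force: [-0.2, -0.3, -0.7]
opening: 0.003
finger_force: 0.0
```

```bash
python3 - <<'E'
from h import *
s=env.get_state();print(s["time_s"],s["tcp_pos"],s["joint_pos"],s["opening"])
q=[.5245,.0769,-.0799]
print(go(man(q,[-.016,-.056,.12])[0],q[2]+np.pi/2))
E
```

```text
2.6833 [ 0.41897136 -0.11663772  0.23169872] [-2.73370162e-01  5.87078351e-04 -4.17332052e-01  1.15076366e+00
  2.43724987e-03  2.55652807e+00] 0.0026947175567548685
[ 1.027 -0.884  0.935 -0.375]
```

Emit:
{"method": "send_rows", "body": {
  "series": "0.3 -0.3 0.1 -0.03; 0.6 -0.6 0.3 -0.07; 0.9 -0.85 0.5 -0.11; 1 -0.884 0.7 -0.15; 1 -0.884 0.8 -0.19; 1 -0.884 0.8 -0.23; 1 -0.884 0.8 -0.27; 1 -0.884 0.8 -0.31; 1 -0.884 0.8 -0.35; 1 -0.884 0.8 -0.375; 1 -0.884 0.8 -0.375; 1 -0.884 0.8 -0.375"
}}

```text
time_s: 3.68
tcp_pos: [0.4989, 0.0156, 0.1353]
orientation: [0.738, 0.674, 0.0, 0.0]
wrist_force: [0.5, 1.1, 0.2]
opening: -0.0
finger_force: 0.0
```

```bash
python3 - <<'E'
from h import *
q=[.5245,.0769,-.0799]
s=env.get_state();print(s["time_s"],s["tcp_pos"],s["wrist_force"])
print(go(man(q,[-.016,-.056,.09])[0],q[2]+np.pi/2))
for n in("side","top"):
    p=env.get_image(n)
    print(n,[(k,np.array(r["pixel"]).round(1),round(r["score"],2),atz(p,r["pixel"],.0865).round(4)) for k in("cap_left_top","cap_middle_top","cap_right_top") for r in env.place_of(p,k)[:1]])
    c=proj(p,[s["tcp_pos"]])[0].astype(int);print(c)
    if n=="side":
        im=p["image"][c[1]-70:c[1]+50,c[0]-80:c[0]+80,::-1]
        cv2.imwrite("pics/s1.png",cv2.resize(im,None,fx=5,fy=5,interpolation=cv2.INTER_CUBIC))
E
```

```text
3.6833 [0.49889334 0.01564393 0.13526793] [0.48350912 1.06739534 0.15215094]
[ 0.06   0.038  0.377 -0.003]
side [('cap_left_top', array([295.8, 193.4]), 0.68, array([0.5114, 0.1019, 0.0865])), ('cap_middle_top', array([296.8, 197.4]), 0.96, array([0.5026, 0.0765, 0.0865])), ('cap_right_top', array([305.1, 205.8]), 0.97, array([0.5005, 0.0183, 0.0865]))]
[305 190]
top [('cap_left_top', array([297.1, 211.2]), 0.95, array([0.517 , 0.1409, 0.0865])), ('cap_middle_top', array([317.5, 211.7]), 0.74, array([0.5153, 0.0754, 0.0865])), ('cap_right_top', array([334.2, 213.7]), 0.95, array([0.5088, 0.0218, 0.0865]))]
[336 214]
```

View pics/s1.png

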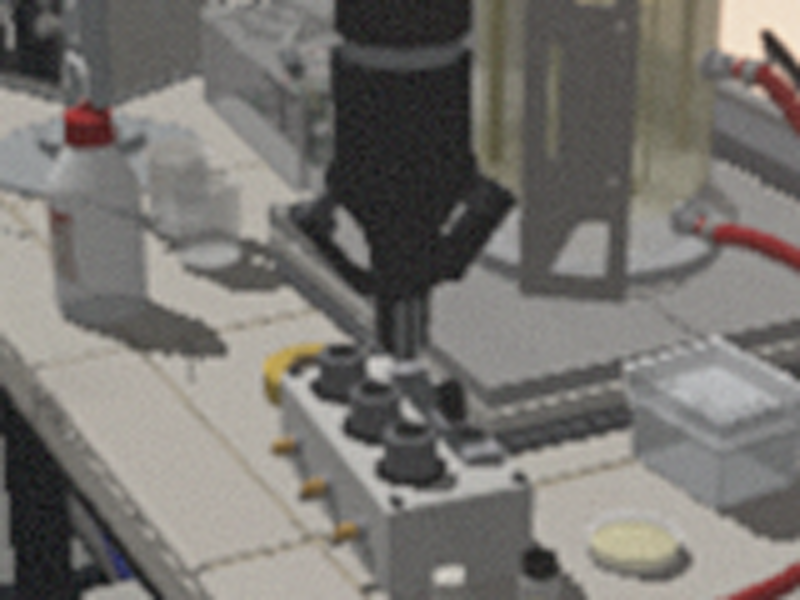

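Emit:
{"method": "send_rows", "body": {
  "series": "0.06 0.038 0.1 -0.003; 0.06 0.038 0.3 -0.003; 0.06 0.038 0.38 -0.003; 0.06 0.038 0.41 -0.003; 0.06 0.038 0.43 -0.003; 0.06 0.038 0.45 -0.003; 0.06 0.038 0.473 -0.003; 0.06 0.038 0.473 -0.003; 0.06 0.038 0.473 -0.003; 0.06 0.038 0.473 -0.003"
}}

```text
time_s: 4.92
tcp_pos: [0.5036, 0.0236, 0.079]
orientation: [0.734, 0.679, 0.0, 0.0]
wrist_force: [-0.8, -0.5, 1.4]
opening: 0.001
finger_force: 0.5
```

Emit:
{"method": "send_rows", "body": {
  "series": "0 0 0.01 0; 0 0 0.02 0; 0 0 0.033 0; 0 0 0.033 0; 0 0 0.033 0"
}}

```text
time_s: 5.33
tcp_pos: [0.5036, 0.0236, 0.0751]
orientation: [0.734, 0.679, 0.0, 0.0]
wrist_force: [-1.1, -0.4, 5.9]
opening: -0.002
finger_force: 2.9
```

Emit:
{"method": "send_rows", "body": {
  "series": "0 0 -0.1 0; 0 0 -0.2 0; 0.2 0 -0.2 0; 0.4 0 -0.2 0; 0.467 0 -0.2 0; 0.467 0 -0.15 0; 0.467 0 -0.1 0; 0.467 0 -0.07 0; 0.467 0 -0.05 0; 0.467 0 -0.033 0; 0.467 0 -0.033 0; 0.467 0 -0.033 0"
}}

```text
time_s: 6.33
tcp_pos: [0.5072, 0.0788, 0.0785]
orientation: [0.734, 0.679, -0.0, -0.0]
wrist_force: [-2.6, 1.1, 6.9]
opening: 0.003
finger_force: 3.2
```

Emit:
{"method": "send_rows", "body": {
  "series": "0 0 0.015 0; 0 0 0.03 0; 0 0 0.045 0; 0 0 0.055 0; 0 0 0.065 0; 0 0 0.075 0; 0 0 0.075 0; 0 0 0.075 0"
}}

```text
time_s: 7.0
tcp_pos: [0.5072, 0.0788, 0.07]
orientation: [0.734, 0.679, 0.0, -0.0]
wrist_force: [-4.8, 0.5, 11.0]
opening: 0.001
finger_force: 5.4
```

Depth is 16.5 mm at 11 N, so I'll press slightly more to be sure.

Emit:
{"method": "send_rows", "body": {
  "series": "0 0 0.004 0; 0 0 0.009 0; 0 0 0.009 0; 0 0 0.009 0"
}}

```text
time_s: 7.33
tcp_pos: [0.5072, 0.0788, 0.0691]
orientation: [0.734, 0.679, 0.0, -0.0]
wrist_force: [-4.0, 1.0, 13.2]
opening: 0.002
finger_force: 6.3
```

Emit:
{"method": "send_rows", "body": {
  "series": "0 0 -0.1 0; 0 0 -0.2 0; 0 0 -0.26 0; 0 0 -0.26 0; 0 0 -0.2 0; 0 0 -0.15 0; 0 0 -0.12 0; 0 0 -0.1 0; 0 0 -0.078 0; 0 0 -0.078 0; 0 0 -0.078 0"
}}

```text
time_s: 8.25
tcp_pos: [0.5071, 0.0794, 0.0774]
orientation: [0.734, 0.679, -0.0, -0.0]
wrist_force: [-0.4, -0.6, 0.8]
opening: 0.0
finger_force: 0.5
```

Middle is now locked in. Next is the left cap.

Emit:
{"method": "send_rows", "body": {
  "series": "0 0 -0.1 0; 0 0 -0.2 0; 0.2 0 -0.2 0; 0.4 0 -0.2 0; 0.467 -0.01 -0.2 0; 0.467 -0.01 -0.15 0; 0.467 -0.01 -0.1 0; 0.467 -0.01 -0.07 0; 0.467 -0.01 -0.03 0; 0.467 -0.01 -0.005 0; 0.467 -0.01 -0.005 0; 0.467 -0.01 -0.005 0"
}}

```text
time_s: 9.25
tcp_pos: [0.5101, 0.1346, 0.0782]
orientation: [0.734, 0.679, -0.0, -0.0]
wrist_force: [-2.6, 0.4, 6.8]
opening: -0.001
finger_force: 3.2
```

Emit:
{"method": "send_rows", "body": {
  "series": "0 0 0.015 0; 0 0 0.03 0; 0 0 0.045 0; 0 0 0.06 0; 0 0 0.07 0; 0 0 0.08 0; 0 0 0.083 0; 0 0 0.083 0; 0 0 0.083 0"
}}

```text
time_s: 10.0
tcp_pos: [0.5102, 0.1346, 0.0691]
orientation: [0.734, 0.679, -0.0, -0.0]
wrist_force: [-5.3, -0.3, 12.7]
opening: 0.003
finger_force: 6.3
```

Emit:
{"method": "send_rows", "body": {
  "series": "0 0 -0.1 0; 0 0 -0.2 0; 0 0 -0.26 0; 0 0 -0.26 0; 0 0 -0.2 0; 0 0 -0.15 0; 0 0 -0.12 0; 0 0 -0.1 0; 0 0 -0.078 0; 0 0 -0.078 0; 0 0 -0.078 0"
}}

```text
time_s: 10.92
tcp_pos: [0.5102, 0.1353, 0.0774]
orientation: [0.734, 0.679, -0.0, -0.0]
wrist_force: [-0.5, 0.2, 0.9]
opening: 0.001
finger_force: 0.5
```

Emit:
{"method": "send_rows", "body": {
  "series": "0 0 -0.15 0; 0 0 -0.3 0; 0 0 -0.45 0; 0 0 -0.45 0"
}}

```text
time_s: 11.25
tcp_pos: [0.513, 0.1362, 0.1353]
orientation: [0.734, 0.679, 0.002, 0.001]
wrist_force: [0.4, 0.2, -0.4]
opening: -0.0
finger_force: 0.0
```

```bash
python3 - <<'E'
from h import *
q=[.5245,.0769,-.0799]
s=env.get_state();print(s["time_s"],s["tcp_pos"],s["wrist_force"])
P=[]
for n in("side","top"):
    p=env.get_image(n)
    for r in env.place_of(p,"tab_center")[:2]: print(n,r["pixel"],r["score"],atz(p,r["pixel"],.076))
    c=proj(p,man(q,[.027,-.03,.076]))[0].astype(int)
    im=p["image"][c[1]-25:c[1]+25,c[0]-32:c[0]+33,::-1].copy()
    P.append(cv2.resize(im,(780,600) if 0 else (520,400),interpolation=cv2.INTER_CUBIC))
    o=c-[32,25]
    for y in(-.04,-.02,-.013,0):
        a=(proj(p,man(q,[[.027,y,.088],[.027,y,.064]]))-o+.4)*8
        cv2.line(P[-1],*[tuple(int(t) for t in v) for v in a],(0,0,255),1)
cv2.imwrite("pics/t2.png",cv2.resize(np.vstack(P),(390,600)))
M=R.from_quat(s["orientation"]).as_matrix();print(np.arctan2(M[1,0],M[0,0])-np.pi/2)
E
```

```text
11.25 [0.51299379 0.13616369 0.13531839] [ 0.4104378   0.15246842 -0.36241831]
side [318.3, 201.9] 0.39 [0.55474451 0.04135472 0.076     ]
side [394.5, 310.0] 0.25 [ 0.4691031  -0.43436967  0.076     ]
top [322.9, 199.5] 0.39 [0.55663097 0.05783906 0.076     ]
-0.07738526197738471
```

View pics/t2.png

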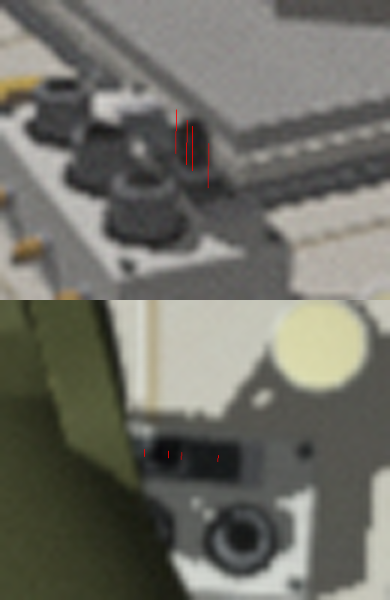

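The tab sits near manifold y = -12 mm, which matches an open bar. Now I'll move to its -y side.

```bash
python3 - <<'E'
from h import *
q=[.5245,.0769,-.0799]
print(go(man(q,[.027,-.042,.12])[0],q[2]+np.pi/2),man(q,[.027,-.042,.12]))
E
```

```text
[-0.827  0.381  0.092  0.001] [[0.54806163 0.03287899 0.12      ]]
```

Emit:
{"method": "send_rows", "body": {
  "series": "-0.3 0.2 0 0; -0.6 0.381 0 0; -0.827 0.381 0 0; -0.827 0.381 0 0; -0.827 0.381 0 0; -0.827 0.381 0.1 0; -0.827 0.381 0.2 0; -0.827 0.381 0.3 0; -0.827 0.381 0.4 0; -0.827 0.381 0.46 0; -0.827 0.381 0.511 0; -0.827 0.381 0.511 0"
}}

```text
time_s: 12.45
tcp_pos: [0.5473, 0.0336, 0.069]
orientation: [0.734, 0.68, -0.001, -0.001]
wrist_force: [-0.5, 0.1, 0.2]
opening: -0.002
finger_force: 0.0
```

Emit:
{"method": "send_rows", "body": {
  "series": "0 0 -0.03 0; 0 0 -0.03 0; 0.03 0 -0.03 0; 0.06 0 -0.03 0; 0.08 0 -0.03 0; 0.1 0 -0.03 0; 0.115 0 -0.03 0; 0.13 0 -0.03 0; 0.145 0 -0.03 0; 0.16 0 -0.03 0; 0.16 0 -0.03 0"
}}

```text
time_s: 13.37
tcp_pos: [0.5501, 0.0524, 0.0741]
orientation: [0.734, 0.679, 0.0, -0.0]
wrist_force: [0.0, -0.8, -0.3]
opening: 0.001
finger_force: 0.1
```

Emit:
{"method": "send_rows", "body": {
  "series": "0.015 0 0 0; 0.03 0 0 0; 0.045 0 0 0; 0.06 0 0 0; 0.07 0 0 0; 0.08 0 0 0; 0.09 0 0 0; 0.1 0 0 0; 0.1 0 0 0"
}}

```text
time_s: 14.12
tcp_pos: [0.551, 0.0643, 0.0741]
orientation: [0.734, 0.679, 0.0, -0.0]
wrist_force: [0.9, 0.4, 0.9]
opening: -0.001
finger_force: 0.3
```

Emit:
{"method": "send_rows", "body": {
  "series": "0.01 0 0 0; 0.02 0 0 0; 0.03 0 0 0; 0.035 0 0 0; 0.035 0 0 0"
}}

```text
time_s: 14.53
tcp_pos: [0.5511, 0.0657, 0.0741]
orientation: [0.734, 0.679, -0.002, 0.002]
wrist_force: [-0.1, -9.8, 2.8]
opening: -0.001
finger_force: 4.9
```

```bash
python3 - <<'E'
from h import *
q=[.5245,.0769,-.0799]
s=env.get_state();print(s["time_s"],s["tcp_pos"],s["wrist_force"])
p=env.get_image("side")
c=proj(p,man(q,[.027,0,.076]))[0].astype(int)
im=p["image"][c[1]-38:c[1]+37,c[0]-50:c[0]+50,::-1].copy()
cv2.imwrite("pics/t3.png",cv2.resize(im,(800,600),interpolation=cv2.INTER_CUBIC))
E
```

```text
14.5333 [0.55106757 0.06569223 0.07412766] [-0.11058499 -9.84757826  2.80174303]
```

View pics/t3.png

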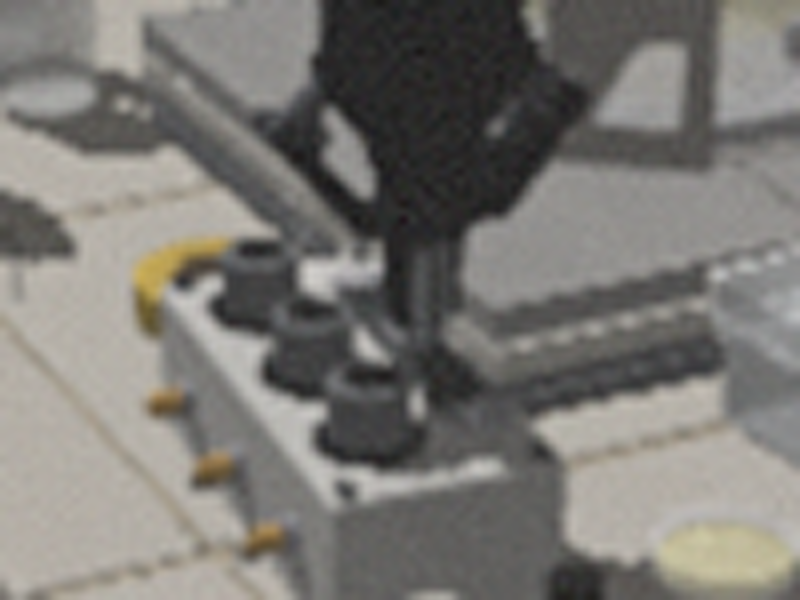

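The bar met its stop with the tool at manifold y ≈ -9 mm. I expected -8 mm for home, and a blocked bar would have stopped near -27 mm. Backing off now.

Emit:
{"method": "send_rows", "body": {
  "series": "-0.05 0 0 0; -0.1 0 0 0; -0.12 0 0 0; -0.12 0 -0.15 0; -0.12 0 -0.4 0; -0.12 0 -0.7 0; -0.12 0 -0.9 0; -0.4 -0.3 -0.9 0; -0.8 -0.5 -0.9 0; -1 -0.6 -0.9 0; -1 -0.6 -0.9 0; -1 -0.6 -0.9 0"
}}

```text
time_s: 15.58
tcp_pos: [0.469, -0.0472, 0.1823]
orientation: [0.735, 0.678, 0.0, -0.0]
wrist_force: [1.2, -0.1, 0.1]
opening: -0.001
finger_force: 0.0
```

```bash
python3 - <<'E'
from h import *
q=[.5245,.0769,-.0799]
s=env.get_state();print(s["time_s"],s["tcp_pos"],s["wrist_force"])
p=env.get_image("top")
im=cv2.resize(p["image"][160:260,240:400,::-1],None,fx=5,fy=5,interpolation=cv2.INTER_CUBIC)
for y in(-.012,.012):
    x=proj(p,man(q,[.027,y,.088]))[0]; cv2.circle(im,tuple(int(v) for v in (x-[240,160]+.4)*5),3,(0,0,255),1)
cv2.imwrite("pics/t4.png",im)
E
```

```text
15.5833 [ 0.46899578 -0.0472172   0.18233408] [ 1.16210566 -0.07754117  0.06997465]
```

View pics/t4.png

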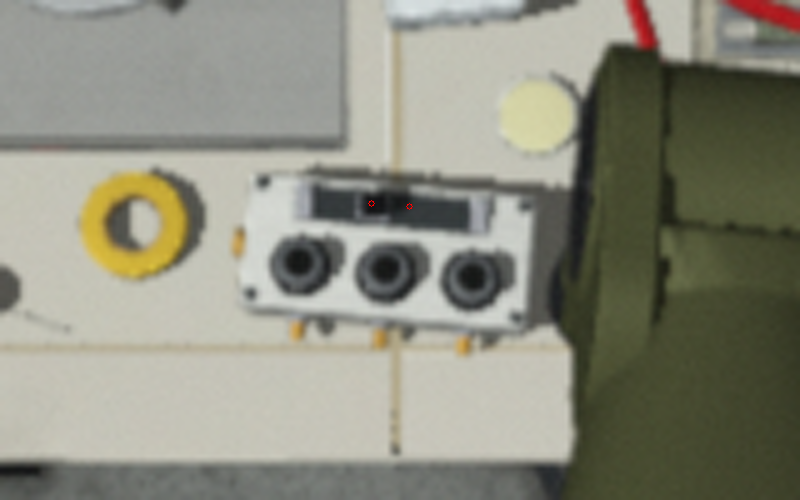

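The tab now sits at crop (372,203), which is the home mark. The tape roll and dish are unmoved and the arm is clear.

```bash
python3 -c "
from workcell import env
print(env.finish_job())"
```

```text
the job is handed in; nothing more can be done
None
```

I handed the job in with all three valves locked in and the lockout bar pushed to its stop (tab at its home mark in the last picture); the right valve was already in, the middle and left each took one full push, wrist force stayed around 13 N, and the arm was clear, but the hand-in returned no verdict.

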